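# Open the red well at the bun bench

## Robot

A 6-joint arm with a two-finger parallel gripper is mounted at the origin on the work surface. World frame = base frame: x ahead of the robot, y to its left, z up, the work surface at z = 0. Lengths are in mm, angles in rad, forces in N, time in s.
With the tool pointing down it reaches from about 275 to 750 mm from the base axis. Payload 10.2 kg.
Tool frame: the origin (TCP) lies midway between the tips of the shut fingers; the grasp point (between the pads) lies 19 mm behind it (ctrl.tcp_to_grasp is the z of the grasp point in the tool frame, in mm); z points along the fingers, y is the direction in which the jaws open and shut (so a half turn about z gives the same grasp; the last joint's range is limited). The gripper opens to 85 mm and grips with 20 to 120 N. Pads are 22 mm wide; open, the fingers measure 114 mm over their backs; the gripper's body (76 mm by 85 mm) begins 54 mm behind the grasp point. The pads swing forward as they close: fully open they stand 13 mm farther back than shut.
Start: joints at [-1.393, 0.313, 1.498, -0, 1.331, -0.223], TCP at [204.819, -483.405, 231.294] pointing down, gripper open.
Joint ranges: [-2.94, 2.94], [-0.97, 2.17], [0.19, 2.56], [-1.23, 4.37], [0.02, 3.11], [-2.88, 2.88]. Speed limits (rad/s): [2.39, 2.39, 3.01, 3.14, 3.14, 3.14].

## Interface

Orientations are given as a unit quaternion [w, x, y, z].
In Python, from rig import sensors, capture, order, ctrl gives the robot as it stands. The module is installed in compiled form; this text tells all that it offers.
- The arm moves only by the tool play_rows, never from a script. Its argument "deltas" is a list of rows, each a list of 7 numbers: the shift along the world's x, y, z in units of 40 mm (1.0 is 40 mm), then the turn, a rotation vector about the world's x, y, z in units of 6 degrees (1.0 is 6 degrees), then the opening, from -1 (shut) to 1 (fully open). A call has 1 to 8 rows; each row shifts and turns the commanded pose from where the row before left it; what a row does not reach is not made up. A row lasts 1/12 s, in which the tool goes at most 41.7 mm and 7.16 degrees, less where a joint would pass 70% of its speed; a pose out of reach is approached as far as the arm can. A call is refused whole if a number of a shift passes 1 or a number of a turn 1, either way. A call with a gripper value outside its range is refused whole. The fingers move at their own pace and stop on an object; "squeeze" is the grip in N (left out, the last holds). Time passes only in rows, so rows that do not move let the fingers close. It gives the time, the measured TCP pose, the force and the opening at its end, in the units of the state.
- sensors.sense(): the state, without advancing time (a new reading comes with each control period).
- capture(name): name is "scene" or "top" or "wrist"; returns a dict with "pixels" (384x512x3 uint8, red, green, blue), "z_map" (384x512 float32, mm along the optical axis (not along the pixel's ray), 0 where there is no reading), "fx", "fy", "cx", "cy" (pixels), "k1" (the pictures are not rectified: a ray, as slopes to the right and down, at radius r is drawn at 1 + k1 r^2 times it, then the intrinsics apply), "eye" and "rotation" of the camera in the world; the wrist camera has in their place "tool_from_camera" (4x4, takes a point from camera to tool coordinates, whose origin is the TCP and whose axes are the flange's). Camera axes: x right, y down, z forward; pixel columns grow to the right and rows downward; lengths in mm; the calibration is good to about 2 mm. A picture is of the moment at which its call begins: read the wrist's pose just before it.
- order.finish_job(): hands the job in, once; it reports no verdict.
The state is a dict: "time_s": time; "joints": joint angles; "dq": joint speeds; "tau": joint torques, N m; "eef_pos": TCP position; "ee_rot": TCP orientation; "force": force on the tool from outside, world axes, zero at the start; "wrist_torque": the same for the moment, N m; "grip_width": opening from 0.0 (shut) to 1.0 (fully open).
Only numpy, scipy, OpenCV 4.12 (cv2) and the standard library are available. Lean on these libraries where they do the work, as an engineer would, in place of code of your own. Each camera call takes 0.05 s, during which the arm holds its last target. There are 200 camera calls.

## Task

Open the red well of the three-well station: press down the dotted end of the red lid so that its other end tips up out of the station, then take the lid by the raised end and lay it flat, red side up, in the middle of the white mat. Leave the green and yellow lids closed in their wells.

Things in the scene. Friction and masses are not known exactly. Their poses are not given: they have to be found in the camera images.
- lid_red: Lid to remove: loose rigid block 96 x 50 x 24 mm (own x, y, z), white with a red top, 0.15 kg. Origin: centre of its underside; x along its length, z up. Black dot, 18 mm across, on its top at x = +34 mm: the end to press. Pressed there (under 5 N, about 14 mm) it tips by 25 degrees and stays so; its plain end (x = -48) then stands about 20 mm proud, its sides free to grip. It lifts straight out.
- lid_green: Same lid, green top; leave it closed. The lids lie in the three pockets of a fixed aluminium station 134 x 248 x 50 mm high, tops flush with its top, 50 mm above the table; colours in any order, 84 mm apart side by side across their y, dots all at the same end. Gaps round a lid: 2 mm at sides and plain end, 8 mm at the dotted end, so it cannot be gripped while flush.
- lid_yellow: Same lid, yellow top; leave it closed. Origin as for the red one, 26 mm above the table. Every lid rests on ledges that end at its x = +3 mm; past that edge, under the dotted end, the pocket floor is 19 mm lower, and the lid rocks about that edge. Lids are heavier at the top, so a tipped lid stays tipped.
- mat: Fixed flat white plastic mat on the table, 140 x 180 x 6 mm (its x, y, z) with a thin blue line round its edge; the lid goes here. Origin: centre of its underside; its upper face is 6 mm above the table. It lies to the left or the right of the station.
Things that resemble listed ones, but are neither listed nor needed, are in the scene too. What is shaped like the lid_red but blue or purple is not meant.

How it is judged (in metres and radians):
On the way, in this order (a step that is already met when the one before it is completed fails the run):
1. the red lid stands tipped up in its pocket, dotted end down (angle between lid_red's own z axis and vertical above 0.26 rad and distance of lid_red from where it was at the start of the episode below 0.025 m), for 0.2 s.
2. the red lid is lifted clear of the station (height (world z) of lid_red above 0.07 m), for 0.1 s.
At the end, for the whole second after the job is handed in: The red lid lies flat (within 10 degrees) and still on the mat, red side up, its centre within 35 mm of the mat's centre, in any direction; the green and yellow lids lie closed in their pockets (within 12 mm and 6 degrees) (horizontal distance between lid_red and mat below 0.035 m and height (world z) of lid_red below 0.012 m and angle between lid_red's own z axis and vertical below 0.17 rad and linear speed of lid_red below 0.02 m/s and angle between each of lid_green, lid_yellow's own z axis and vertical below 0.1 rad and distance of each of lid_green, lid_yellow from where it was at the start of the episode below 0.012 m); the robot touches nothing.
It fails at once if the green lid is tipped or taken out (angle between lid_green's own z axis and vertical above 0.2 rad or distance of lid_green from where it was at the start of the episode above 0.02 m).
It fails at once if the yellow lid is tipped or taken out (angle between lid_yellow's own z axis and vertical above 0.2 rad or distance of lid_yellow from where it was at the start of the episode above 0.02 m).
It also fails if it takes over 48 s, if anything falls off the work surface, if the arm or the gripper's body presses on something with over 40 N, if the wrist force passes 120 N, or if a joint passes its speed limit or range.

## Working session

There is one attempt and no reset: what is moved stays moved. The work goes in short steps, Python scripts to look and compute and a tool call to move; the robot and the scene stay as the last step left them, time stands still between calls to the robot, and variables do not carry over. Pictures are saved under pics/ and viewed, about 8 in all and at most 12, crops included, and the job is handed in when it is done.

Besides the shell and the picture viewer there is one more tool, called after "Emit:" as name([rows], argument=value, ...), one row to a line, values as JSON. play_rows: Moves the arm, as the interface text tells. Its arguments: {"type":"object","properties":{"deltas":{"type":"array","items":{"type":"array","items":{"type":"number"}}},"squeeze":{"type":"number"}},"required":["deltas"]}

```bash
mkdir -p pics; cat > h.py <<'E'
import numpy as np, cv2
from rig import sensors, capture, order, ctrl
from scipy.spatial.transform import Rotation as R
def grab(n):
    s=sensors.sense(); c=capture(n)
    if n=="wrist":
        w,x,y,z=s["ee_rot"]; T=np.eye(4); T[:3,:3]=R.from_quat([x,y,z,w]).as_matrix(); T[:3,3]=s["eef_pos"]
        M=T@c["tool_from_camera"]; c["rotation"]=M[:3,:3]; c["eye"]=M[:3,3]
    c["rotation"]=np.array(c["rotation"]); c["eye"]=np.array(c["eye"])
    return c
def ray(c,u,v):
    d=np.array([(u-c["cx"])/c["fx"],(v-c["cy"])/c["fy"]]); p=d.copy()
    for _ in range(20): p=d/(1+c["k1"]*(p@p))
    return np.array([p[0],p[1],1.])
def onz(c,u,v,z):
    r=c["rotation"]@ray(c,u,v); return c["eye"]+r*(z-c["eye"][2])/r[2]
def dep(c,u,v):
    return c["eye"]+c["rotation"]@ray(c,u,v)*c["z_map"][int(v),int(u)]
def save(c,f,box=None,k=1):
    im=c["pixels"][...,::-1]
    if box: im=im[box[1]:box[3],box[0]:box[2]]
    cv2.imwrite("pics/"+f,cv2.resize(im,None,fx=k,fy=k,interpolation=cv2.INTER_CUBIC))
E
python3 - <<'E'
from h import *
import pickle
c=grab("top"); pickle.dump(c,open("top.pkl","wb")); save(c,"top.png",None,1.5)
print(c["eye"],c["rotation"],c["fx"],c["k1"],ctrl.tcp_to_grasp,sensors.sense())
E
```

```text
[408.44026212 -21.17308022 729.45375482] [-0.03911224  0.71080699 -0.70135066  0.03648159] 348.47318307796917 -0.061937631539392024 -18.700000000000003 {'time_s': 0.05, 'joints': array([-1.39341947e+00,  3.13429349e-01,  1.49841605e+00, -7.13849892e-06,
        1.33102420e+00, -2.23391836e-01]), 'dq': array([-9.29432434e-04, -1.21734241e-03,  3.70602757e-04, -3.62322708e-04,
        9.51972945e-05, -2.47780369e-03]), 'tau': array([ 3.84499377e-03, -4.13347185e+01, -2.60470802e+01, -1.50562787e-04,
        2.98815678e-03, -1.70809116e-06]), 'eef_pos': array([ 204.76102324, -483.14507474,  230.75356749]), 'ee_rot': array([-6.38386035e-04,  9.79989779e-01,  1.99046794e-01,  1.12227351e-05]), 'force': array([0.14802865, 0.4032648 , 0.54992487]), 'wrist_torque': array([ 0.03622798,  0.02732022, -0.01356028]), 'grip_width': 0.9991001671627404}
```

View pics/top.png

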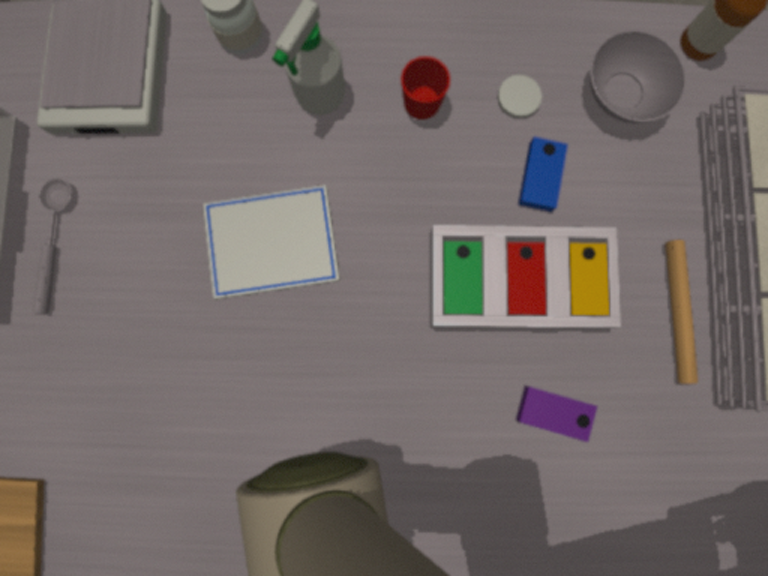

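The red lid is in the middle well, spanning about (507..547, 241..317) with its dot at (526,253), the far end. Green is to its left and yellow to its right. The mat is to the left, with corners (205,204), (325,187), (338,279), (214,297). The blue and purple blocks are decoys.

```bash
python3 - <<'E'
s=open('h.py').read()
s=s.replace('''    c["rotation"]=np.array(c["rotation"]);''','''    c["rotation"]=np.array(c["rotation"])
    if c["rotation"].shape==(4,): c["rotation"]=R.from_quat(np.roll(c["rotation"],-1)).as_matrix()
   ''')
open('h.py','w').write(s)
E
python3 - <<'E'
from h import *
c=grab("top")
def P(l,z): return np.array([onz(c,u/1.5,v/1.5,z) for u,v in l])
for n,l,z in [("red",[(507,242),(546,241),(547,316),(508,317)],50),("dot",[(526,253)],50),("mat",[(205,204),(325,187),(338,279),(214,297)],6),("station",[(433,226),(616,227),(620,327),(433,327)],50)]:
    p=P(l,z); print(n,p.round(1).tolist(),p.mean(0).round(1)); print([dep(c,u/1.5,v/1.5).round(1)[2] for u,v in l])
    if len(l)==4: print([np.linalg.norm(p[i]-p[i-1]).round(1) for i in range(4)])
E
```

```text
red [[552.2, -185.4, 50.0], [554.4, -237.7, 50.0], [454.5, -236.9, 50.0], [452.6, -185.4, 50.0]] [ 503.4 -211.4   50. ]
[np.float64(46.1), np.float64(50.2), np.float64(45.3), np.float64(51.0)]
[np.float64(99.5), np.float64(52.3), np.float64(99.8), np.float64(51.5)]
dot [[537.7, -210.6, 50.0]] [ 537.7 -210.6   50. ]
[np.float64(48.5)]
mat [[611.6, 234.7, 6.0], [637.9, 62.9, 6.0], [505.6, 41.2, 6.0], [478.0, 214.7, 6.0]] [558.3 138.4   6. ]
[np.float64(7.0), np.float64(4.5), np.float64(729.5), np.float64(2.5)]
[np.float64(135.1), np.float64(173.8), np.float64(134.1), np.float64(175.7)]
station [[572.3, -87.1, 50.0], [575.2, -333.6, 50.0], [441.1, -334.0, 50.0], [438.4, -87.4, 50.0]] [ 506.8 -210.5   50. ]
[np.float64(0.1), np.float64(0.1), np.float64(46.8), np.float64(0.5)]
[np.float64(133.9), np.float64(246.5), np.float64(134.1), np.float64(246.6)]
```

Emit:
play_rows([
  [0.625, 0.565, 0, 0, 0, -0.3125, 1],
  [0.625, 0.565, 0, 0, 0, -0.3125, 1],
  [0.625, 0.565, 0, 0, 0, -0.3125, 1],
  [0.625, 0.565, 0, 0, 0, -0.3125, 1],
  [0.625, 0.565, 0, 0, 0, -0.3125, 1],
  [0.625, 0.565, 0, 0, 0, -0.3125, 1],
  [0.625, 0.565, 0, 0, 0, -0.3125, 1],
  [0.625, 0.565, 0, 0, 0, -0.3125, 1],
])

```text
time_s: 0.77
eef_pos: [405.8, -301.2, 231.1]
ee_rot: [-0.0, 0.998, 0.069, -0.0]
force: [-0.3, 0.1, 0.6]
grip_width: 0.999
```

Emit:
play_rows([
  [0.625, 0.565, 0, 0, 0, -0.3125, 0],
  [0.625, 0.565, 0, 0, 0, -0.3125, -1],
  [0.625, 0.565, 0, 0, 0, -0.3125, -1],
  [0.625, 0.565, 0, 0, 0, -0.3125, -1],
  [0, 0, 0, 0, 0, 0, -1],
  [0, 0, 0, 0, 0, 0, -1],
])

```text
time_s: 1.27
eef_pos: [505.3, -211.1, 230.7]
ee_rot: [-0.0, 1.0, 0.005, -0.0]
force: [-0.3, -0.2, -0.6]
grip_width: 0.145
```

```bash
python3 - <<'E'
from h import *
s=sensors.sense(); print(s["eef_pos"],s["ee_rot"],s["grip_width"],s["force"])
c=grab("wrist"); save(c,"w1.png",None,1.5); print(c["eye"],c["tool_from_camera"])
import pickle; pickle.dump(c,open("w1.pkl","wb"))
E
```

```text
[ 505.32116601 -211.10858996  230.72361968] [-2.4192959e-04  9.9998505e-01  5.4421489e-03 -4.7325115e-04] 0.14549569122959766 [-0.28491597 -0.16854278 -0.60699275]
[ 571.35708787 -209.73061825  373.51157092] [[-7.11670563e-04 -9.65863769e-01 -2.59049558e-01  6.59122079e+01]
 [ 9.99998752e-01 -1.05271632e-03  1.17780892e-03 -7.28984885e-01]
 [-1.41030866e-03 -2.59048397e-01  9.65863313e-01 -1.42849887e+02]
 [ 0.00000000e+00  0.00000000e+00  0.00000000e+00  1.00000000e+00]]
```

View pics/w1.png

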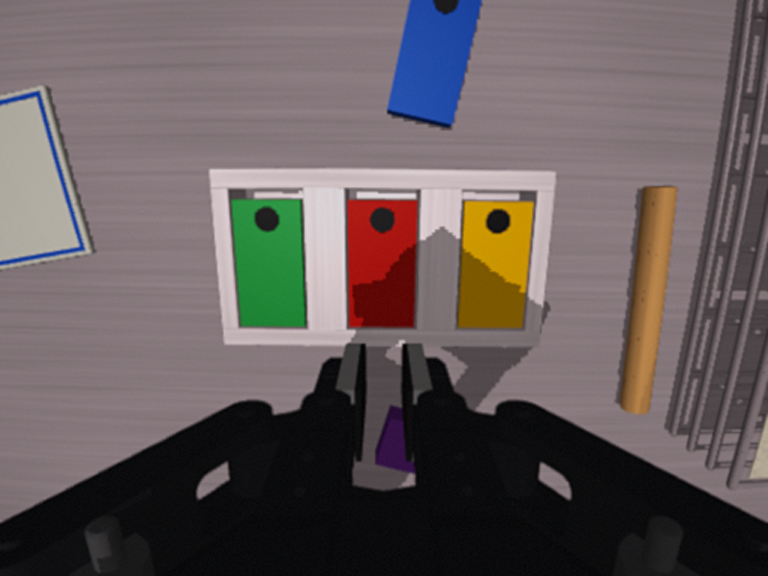

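Wrist view: the red lid spans corners (347,200), (416,200), (415,328), (347,328), with its dot at (382,220). Next I'll measure these.

```bash
python3 - <<'E'
from h import *
import pickle
c=pickle.load(open("w1.pkl","rb"))
for u,v in [(382,220),(347,200),(416,200),(415,328),(347,328),(210,170),(555,172),(224,343),(540,346),(267,219),(498,221)]: print((u,v),onz(c,u/1.5,v/1.5,50).round(1),dep(c,u/1.5,v/1.5).round(1)[2])
E
```

```text
(382, 220) [ 539.  -209.5   50. ] 49.4
(347, 200) [ 553.  -184.3   50. ] 29.6
(416, 200) [ 553.5 -233.7   50. ] 47.3
(415, 328) [ 456.6 -235.7   50. ] 44.3
(347, 328) [ 456.  -183.3   50. ] 45.9
(210, 170) [573.7 -86.7  50. ] 49.5
(555, 172) [ 574.8 -332.5   50. ] 50.0
(224, 343) [442.4 -86.3  50. ] 50.1
(540, 346) [ 442.3 -334.8   50. ] -0.4
(267, 219) [ 539.1 -126.    50. ] 50.3
(498, 221) [ 539.4 -293.9   50. ] 50.9
```

Emit:
play_rows([
  [0.3, 0.03, -0.6, 0, 0, 0, -1],
  [0.3, 0, -0.6, 0, 0, 0, -1],
  [0.3, 0, -0.7, 0, 0, 0, -1],
  [0, 0, -0.7, 0, 0, 0, -1],
  [0, 0, -0.7, 0, 0, 0, -1],
  [0, 0, -0.7, 0, 0, 0, -1],
  [0, 0, -0.2, 0, 0, 0, -1],
  [0, 0, 0, 0, 0, 0, -1],
])

```text
time_s: 1.98
eef_pos: [539.3, -211.4, 61.7]
ee_rot: [-0.001, 1.0, 0.003, -0.002]
force: [0.0, -0.2, 0.1]
grip_width: -0.004
```

Emit:
play_rows([
  [0, 0, -0.1, 0, 0, 0, -1],
  [0, 0, -0.1, 0, 0, 0, -1],
  [0, 0, -0.1, 0, 0, 0, -1],
  [0, 0, -0.1, 0, 0, 0, -1],
])

```text
time_s: 2.32
eef_pos: [541.3, -211.3, 48.0]
ee_rot: [0.001, 1.0, 0.004, 0.001]
force: [1.0, 0.3, 0.6]
grip_width: 0.005
```

Emit:
play_rows([
  [0, 0, -0.06, 0, 0, 0, -1],
  [0, 0, -0.06, 0, 0, 0, -1],
  [0, 0, -0.06, 0, 0, 0, -1],
  [0, 0, 0, 0, 0, 0, -1],
  [0, 0, 0, 0, 0, 0, -1],
])

```text
time_s: 2.73
eef_pos: [541.1, -211.1, 40.6]
ee_rot: [0.0, 1.0, 0.004, 0.0]
force: [0.4, 0.3, 3.5]
grip_width: 0.003
```

Emit:
play_rows([
  [0, 0, -0.05, 0, 0, 0, -1],
  [0, 0, -0.05, 0, 0, 0, -1],
  [0, 0, 0, 0, 0, 0, -1],
])

```text
time_s: 2.98
eef_pos: [542.5, -211.7, 39.3]
ee_rot: [0.001, 1.0, 0.004, 0.002]
force: [-2.0, 3.6, 23.7]
grip_width: 0.001
```

```bash
python3 - <<'E'
from h import *
a=grab("wrist")["pixels"]; b=grab("scene")["pixels"]
cv2.imwrite("pics/p2.png",cv2.resize(np.vstack([a[100:300],b]),(512,584))[...,::-1])
s=sensors.sense(); print(s["eef_pos"],s["force"])
E
```

```text
[ 542.51943779 -211.68281541   39.33121687] [-2.82820523  3.2691535  24.23764554]
```

View pics/p2.png

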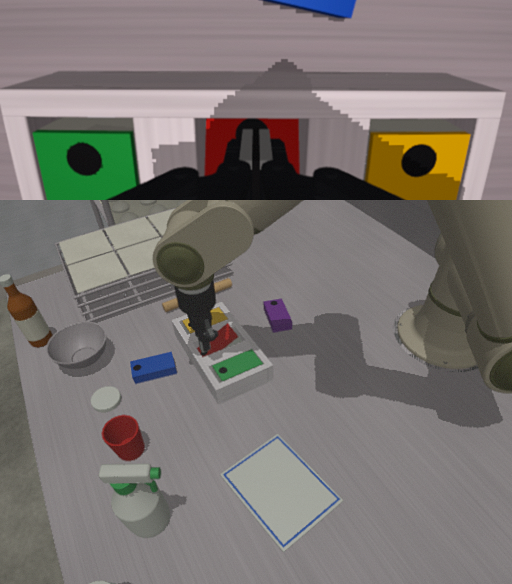

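The lid is tipped in its pocket (the raised red end shows in the scene view near (222,340)), and the force of 24 N says it has bottomed. I'll back off and look.

Emit:
play_rows([
  [0, 0, 0.4, 0, 0, 0, -1],
  [0, 0, 0.6, 0, 0, 0, -1],
  [0, 0, 0.8, 0, 0, 0, -1],
  [-0.5, 0, 0.8, 0, 0, 0, 0.6],
  [-0.5, 0, 0.8, 0, 0, 0, 0.6],
  [-0.5, 0, 0.6, 0, 0, 0, 0.6],
  [0, 0, 0, 0, 0, 0, 0.6],
  [0, 0, 0, 0, 0, 0, 0.6],
])

```text
time_s: 3.75
eef_pos: [480.8, -211.3, 197.3]
ee_rot: [0.001, 1.0, 0.004, 0.001]
force: [0.8, 0.9, -1.2]
grip_width: 0.712
```

```bash
python3 - <<'E'
from h import *
s=sensors.sense(); print(s["eef_pos"],s["ee_rot"],s["grip_width"],s["force"])
c=grab("wrist"); save(c,"w3.png",(100,60,430,300),2.4)
import pickle; pickle.dump(c,open("w3.pkl","wb"))
E
```

```text
[ 480.77459123 -211.32295825  197.28522213] [8.05555457e-04 9.99992148e-01 3.71636625e-03 1.11537419e-03] 0.7117387984626548 [ 0.80715038  0.89301804 -1.15219551]
```

View pics/w3.png

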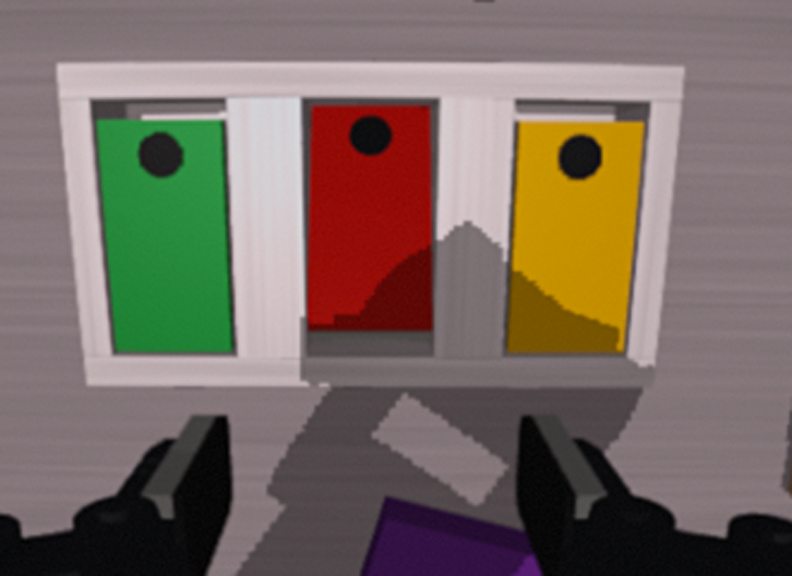

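Red has tipped; its raised edge is at crop (308..433, 331), and green and yellow are undisturbed. I'll check the raised corners by depth.

```bash
python3 - <<'E'
from h import *
import pickle
c=pickle.load(open("w3.pkl","rb"))
for u,v in [(309,329),(432,329),(370,327),(370,250),(370,135),(320,320),(420,320)]:
  U,V=100+u/2.4,60+v/2.4; print((u,v),dep(c,U,V).round(1),onz(c,U,V,69.3).round(1))
E
```

```text
(309, 329) [ 472.4 -185.8   69. ] [ 472.5 -185.8   69.3]
(432, 329) [ 467.2 -236.3   48.9] [ 472.8 -234.5   69.3]
(370, 327) [ 473.3 -210.    68.7] [ 473.4 -210.    69.3]
(370, 250) [ 501.9 -209.8   55. ] [ 504.1 -209.8   69.3]
(370, 135) [ 547.1 -209.5   35.3] [ 547.  -209.5   69.3]
(320, 320) [ 475.6 -190.1   67.1] [ 476.2 -190.2   69.3]
(420, 320) [ 476.1 -229.8   67.9] [ 476.4 -229.7   69.3]
```

Emit:
play_rows([
  [0, 0.03, -0.6, 0, 0, 0, 0.6],
  [0, 0, -0.7, 0, 0, 0, 0.6],
  [0, 0, -0.7, 0, 0, 0, 0.6],
  [0, 0, -0.7, 0, 0, 0, 0.6],
  [0, 0, -0.5, 0, 0, 0, 0.6],
  [0, 0, -0.2, 0, 0, 0, 0.6],
  [0, 0, 0, 0, 0, 0, 0.6],
])

```text
time_s: 4.38
eef_pos: [480.0, -208.9, 57.5]
ee_rot: [-0.002, 1.0, 0.004, -0.002]
force: [0.8, 0.3, -0.8]
grip_width: 0.801
```

Emit:
play_rows([
  [0, 0, -0.1, 0, 0, 0, 0.6],
  [0, 0, 0, 0, 0, 0, 0.6],
])

```text
time_s: 4.55
eef_pos: [481.2, -210.0, 56.4]
ee_rot: [0.0, 1.0, 0.004, 0.0]
force: [-1.0, -0.3, -0.6]
grip_width: 0.801
```

Emit:
play_rows([
  [0, 0, -0.1, 0, 0, 0, 0.6],
  [0, 0, 0, 0, 0, 0, 0.6],
  [0, 0, 0, 0, 0, 0, 0.6],
])

```text
time_s: 4.8
eef_pos: [481.0, -209.9, 52.5]
ee_rot: [0.0, 1.0, 0.004, 0.0]
force: [0.6, -0.2, -0.2]
grip_width: 0.797
```

Emit:
play_rows([
  [0, 0, -0.06, 0, 0, 0, 0.4],
  [0, 0, 0, 0, 0, 0, 0.1],
  [0, 0, 0, 0, 0, 0, -1],
  [0, 0, 0, 0, 0, 0, -1],
  [0, 0, 0, 0, 0, 0, -1],
  [0, 0, 0, 0, 0, 0, -1],
  [0, 0, 0, 0, 0, 0, -1],
], squeeze=70)

```text
time_s: 5.38
eef_pos: [480.9, -209.8, 49.8]
ee_rot: [0.0, 1.0, 0.004, 0.0]
force: [1.4, 0.7, 1.8]
grip_width: 0.563
```

Emit:
play_rows([
  [0, 0, 0.1, 0, 0, 0, -1],
  [0, 0, 0.2, 0, 0, 0, -1],
  [0, 0, 0.3, 0, 0, 0, -1],
  [0, 0, 0.4, 0, 0, 0, -1],
  [0, 0, 0.4, 0, 0, 0, -1],
  [0, 0, 0.4, 0, 0, 0, -1],
  [0, 0, 0.4, 0, 0, 0, -1],
  [0, 0, 0.4, 0, 0, 0, -1],
])

```text
time_s: 6.05
eef_pos: [480.5, -209.7, 154.9]
ee_rot: [0.0, 1.0, 0.004, -0.0]
force: [0.3, -0.8, -1.7]
grip_width: 0.566
```

```bash
python3 - <<'E'
from h import *
s=sensors.sense(); print(s["eef_pos"],s["grip_width"],s["force"])
c=grab("wrist"); b=grab("scene"); cv2.imwrite("pics/p4.png",np.hstack([c["pixels"],b["pixels"]])[:,:,::-1][:, :800])
import pickle; pickle.dump(c,open("w4.pkl","wb"))
E
```

```text
[ 480.54101719 -209.74836235  154.94427088] 0.5663085699323845 [ 0.31408497 -0.83469905 -1.74371099]
```

View pics/p4.png

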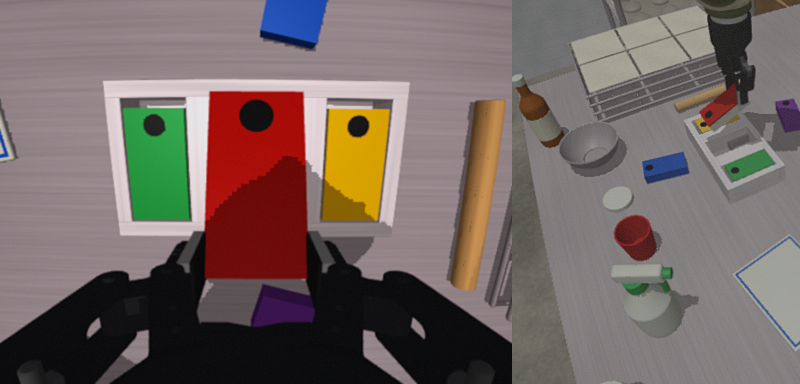

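```bash
python3 - <<'E'
from h import *
import pickle
c=pickle.load(open("w4.pkl","rb"))
uv=[(u,v) for u in range(218,298,6) for v in range(100,272,6)]
P=np.array([dep(c,u,v) for u,v in uv]); A=np.c_[P[:,:2]-[480.5,-209.7],np.ones(len(P))]
k,res,_,_=np.linalg.lstsq(A,P[:,2],rcond=None); print(k, np.degrees(np.arctan(k[:2])), np.abs(A@k-P[:,2]).max())
for u,v in [(212,94),(301,94),(303,275),(208,275),(256,116)]: print(dep(c,u,v).round(1))
E
```

```text
[-4.34851501e-01  6.78719232e-03  1.69664790e+02] [-23.50188527   0.3888715 ] 156.79542871725846
[ 557.9 -185.5  133.3]
[ 558.1 -232.6  135. ]
[ 474.6 -231.6  173.9]
[ 474.  -186.8  173.4]
[ 546.6 -209.   140.2]
```

Lid held at a pitch of about 25°. Now carry it to the mat while levelling it by −25° about y.

Emit:
play_rows([
  [0.09, 0.5, 0.1, 0, -0.3, 0, -1],
  [0.09, 0.72, 0, 0, -0.35, 0, -1],
  [0.09, 0.72, 0, 0, -0.35, 0, -1],
  [0.09, 0.72, 0, 0, -0.35, 0, -1],
  [0.09, 0.72, 0, 0, -0.35, 0, -1],
  [0.09, 0.72, 0, 0, -0.35, 0, -1],
  [0.09, 0.72, 0, 0, -0.35, 0, -1],
  [0.09, 0.72, 0, 0, -0.35, 0, -1],
])

```text
time_s: 6.82
eef_pos: [509.0, 13.2, 156.9]
ee_rot: [0.0, 0.99, 0.004, 0.144]
force: [0.7, -0.5, -1.8]
grip_width: 0.565
```

Emit:
play_rows([
  [0.1, 0.72, -0.3, 0, -0.35, 0, -1],
  [0.1, 0.72, -0.3, 0, -0.35, 0, -1],
  [0.1, 0.72, -0.3, 0, -0.35, 0, -1],
  [0.1, 0.6, -0.3, 0, -0.37, 0, -1],
  [0, 0.38, -0.3, 0, 0, 0, -1],
  [0, 0, 0, 0, 0, 0, -1],
  [0, 0, 0, 0, 0, 0, -1],
])

```text
time_s: 7.4
eef_pos: [524.7, 137.9, 96.5]
ee_rot: [0.001, 0.977, 0.005, 0.215]
force: [0.3, -0.8, -2.4]
grip_width: 0.564
```

```bash
python3 - <<'E'
from h import *
s=sensors.sense(); print(s["eef_pos"],s["ee_rot"],s["grip_width"],s["force"])
c=grab("wrist"); save(c,"w5.png",None,1.5); 
import pickle; pickle.dump(c,open("w5.pkl","wb"))
E
```

```text
[524.73010349 137.85865464  96.49319171] [8.45369894e-04 9.76544075e-01 4.75478439e-03 2.15263438e-01] 0.5638373405534205 [ 0.29830824 -0.79547474 -2.36095676]
```

View pics/w5.png

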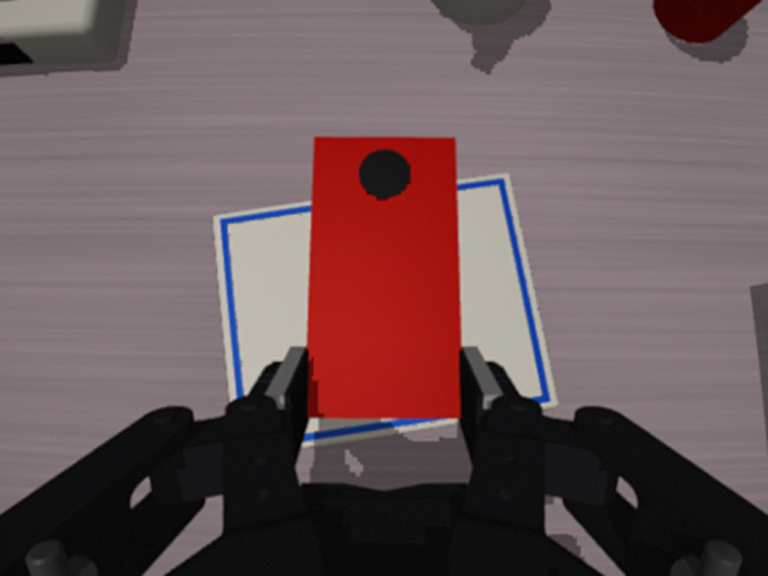

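Lid held over the mat, red side up. Visible mat corners: (214,215), (508,175), (556,404). Check the mat centre and the lid plane.

```bash
python3 - <<'E'
from h import *
import pickle
c=pickle.load(open("w5.pkl","rb"))
for u,v in [(316,141),(454,141),(384,174),(384,300),(457,410),(313,410)]: print(dep(c,u/1.5,v/1.5).round(1))
m=[onz(c,u/1.5,v/1.5,6) for u,v in [(214,215),(508,175),(556,404)]]
print(np.round(m,1),((m[0]+m[2])/2).round(1),np.linalg.norm(m[1]-m[0]),np.linalg.norm(m[1]-m[2]))
E
```

```text
[603.4 162.7 110.4]
[603.9 114.2 110.5]
[590.7 138.7 111.4]
[547.1 138.4 110.9]
[512.4 115.3 111.6]
[512.  160.4 110.9]
[[613.4 238.4   6. ]
 [640.2  63.9   6. ]
 [506.4  42.6   6. ]] [559.9 140.5   6. ] 176.52091729034152 135.47346961714675
```

Emit:
play_rows([
  [0, 0.05, -0.5, 0, 0, 0, -1],
  [0, 0, -0.6, 0, 0, 0, -1],
  [0, 0, -0.4, 0, 0, 0, -1],
  [0, 0, -0.25, 0, 0, 0, -1],
  [0, 0, -0.15, 0, 0, 0, -1],
  [0, 0, -0.06, 0, 0, 0, -1],
  [0, 0, 0, 0, 0, 0, -1],
  [0, 0, 0, 0, 0, 0, -1],
])

```text
time_s: 8.12
eef_pos: [526.2, 139.1, 20.1]
ee_rot: [0.001, 0.976, 0.004, 0.217]
force: [-0.4, 0.3, -2.0]
grip_width: 0.561
```

Emit:
play_rows([
  [0, 0, -0.04, 0, 0, 0, -1],
  [0, 0, 0, 0, 0, 0, -1],
])

```text
time_s: 8.28
eef_pos: [525.9, 139.4, 18.1]
ee_rot: [0.001, 0.976, 0.004, 0.217]
force: [-0.7, -0.2, -1.9]
grip_width: 0.564
```

Emit:
play_rows([
  [0, 0, -0.04, 0, 0, 0, -1],
  [0, 0, 0, 0, 0, 0, -1],
  [0, 0, 0, 0, 0, 0, -1],
])

```text
time_s: 8.53
eef_pos: [526.1, 139.4, 16.8]
ee_rot: [0.001, 0.976, 0.004, 0.217]
force: [-2.6, -1.4, 4.8]
grip_width: 0.565
```

Emit:
play_rows([
  [0, 0, 0, 0, 0, 0, 0.2],
  [0, 0, 0, 0, 0, 0, 0.4],
  [0, 0, 0, 0, 0, 0, 0.6],
  [0, 0, 0, 0, 0, 0, 0.7],
  [0, 0, 0, 0, 0, 0, 0.7],
  [0, 0, 0, 0, 0, 0, 0.7],
])

```text
time_s: 9.03
eef_pos: [525.6, 139.4, 16.1]
ee_rot: [0.001, 0.976, 0.004, 0.217]
force: [0.6, 0.0, -0.1]
grip_width: 0.851
```

Emit:
play_rows([
  [-0.08, 0, 0.18, 0, 0, 0, 0.7],
  [-0.2, 0, 0.4, 0, 0, 0, 0.7],
  [-0.3, 0, 0.6, 0, 0, 0, 0.7],
  [-0.3, 0, 0.7, 0, 0, 0, 0.7],
  [-0.3, 0, 0.7, 0, 0, 0, 0.7],
  [-0.3, 0, 0.7, 0, 0, 0, 0.7],
  [0, 0, 0, 0, 0, 0, 0.7],
  [0, 0, 0, 0, 0, 0, 0.7],
])

```text
time_s: 9.7
eef_pos: [466.6, 139.5, 149.0]
ee_rot: [0.001, 0.976, 0.004, 0.218]
force: [-0.2, -0.1, -0.9]
grip_width: 0.85
```

```bash
python3 - <<'E'
from h import *
s=sensors.sense(); print(s["eef_pos"],s["force"])
c=grab("wrist"); t=grab("top"); cv2.imwrite("pics/p6.png",cv2.resize(np.vstack([c["pixels"][:250],t["pixels"][100:300]]),(640,562))[...,::-1])
import pickle; pickle.dump(c,open("w6.pkl","wb"))
E
```

```text
[466.56900512 139.54649432 148.98588816] [-0.18866795 -0.08407277 -0.88842276]
```

View pics/p6.png

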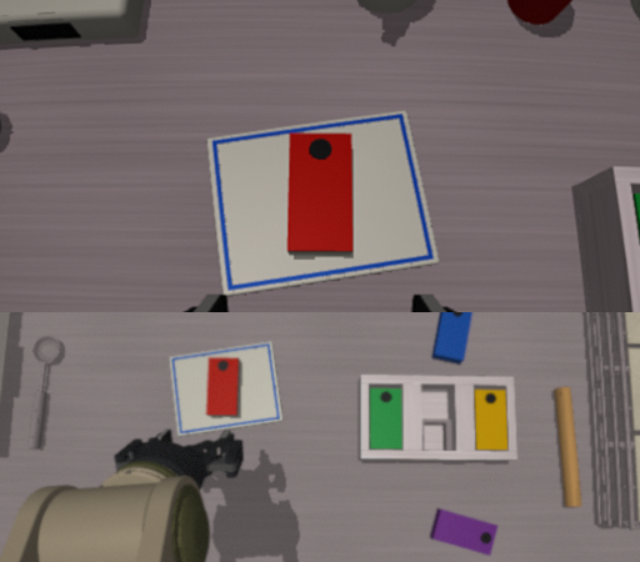

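The lid lies flat and red side up in the middle of the mat, at about (320,193) between mat corners (208,140), (405,113), (438,262), (227,293). Green and yellow are still in their pockets, and the red pocket is empty. One numeric check, then I hand in.

```bash
python3 - <<'E'
from h import *
import pickle
c=pickle.load(open("w6.pkl","rb"))
f=lambda l,z:np.mean([onz(c,u/1.25,v/1.25,z) for u,v in l],0).round(1)
print(f([(290,133),(352,134),(352,251),(288,251)],30),f([(208,140),(405,113),(438,262),(227,293)],6))
print([dep(c,u/1.25,v/1.25)[2].round(1) for u,v in [(295,140),(345,140),(345,245),(295,245)]])
order.finish_job()
E
```

```text
[558.  139.2  30. ] [558.7 139.5   6. ]
[np.float64(29.7), np.float64(30.7), np.float64(30.8), np.float64(29.3)]
the job is handed in; nothing more can be done
```

I tipped the red lid by pressing its dotted end, gripped it by the raised end and lifted it out. I levelled it by 25° on the way, laid it on the mat and handed the job in at about 10 s.

- **Placing:** The lid's centre measures about 1 mm from the mat's centre. Its top is 29.3–30.8 mm high at four points near the corners, where 30 mm would be flat on the mat, and it is red side up.
- **Other lids:** Green and yellow look closed and undisturbed in the final picture; I did not measure them at the end.
- **Contact:** The gripper was well clear of everything. The highest force I read was about 24 N, when the pressed lid reached the bottom of its pocket.
- **Disagreement:** A plane fit to the held lid gave 23.5° with bad outliers. I used the 25.2° from its corners, and the level check over the mat agreed with that.

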